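# Top up the chocolate on the kitchen scale and log the weight

## Robot

A 6-joint arm with a two-finger parallel gripper is mounted at the origin on the work surface. World frame = base frame: x ahead of the robot, y to its left, z up, the work surface at z = 0. Lengths are in m, angles in rad, forces in N, time in s.
With the tool pointing down it reaches from about 0.3 to 0.85 m from the base axis. Payload 4.2 kg.
Tool frame: the origin (TCP) lies on the centre line of the jaws, within the pads' length; the fingertips stand 25 mm ahead of it and the grasp point (between the pads) lies 6 mm ahead of it; z points along the fingers, y is the line along which they close (so a half turn about z gives the same grasp; the last joint's range is limited). The gripper opens to 91 mm and grips with 3 to 60 N. Pads are 32 mm wide; open, the fingers measure 118 mm over their backs; the gripper's body (76 mm by 178 mm) begins 60 mm behind the grasp point.
Start: joints at [1.106, 0.32, 1.565, -0, 1.257, -0.02], TCP at [0.247, 0.519, 0.239] pointing down, gripper open.
Joint ranges: [-3.11, 3.11], [-0.84, 2.01], [0.21, 2.61], [-1.34, 4.49], [0.05, 2.63], [-2.56, 2.56]. Speed limits (rad/s): [2.57, 2.57, 3.14, 3.14, 3.14, 3.14].

## Interface

Orientations are given as a 3x3 rotation matrix whose columns are the frame's x, y, z axes.
In Python, from station import env gives the robot as it stands. The module is installed in compiled form; this text tells all that it offers.
- The arm moves only by the tool drive_tool, never from a script. Its argument "plan" is a list of rows, each a list of 5 numbers: the shift along the tool's x, y, z in m, then the turn about the tool's z in degrees, then the opening, from -1 (shut) to 1 (fully open), so that 0 is half open. In form: [[x, y, z, spin, claw], ...]. A call has 1 to 10 rows; each row is the pose to reach, as a shift and turn from the pose commanded when the call began, along the tool's axes at that moment; what a row does not reach only later rows make up. A row lasts 1/12 s, in which the tool goes at most 41.7 mm and 7.16 degrees, less where a joint would pass 70% of its speed; a pose out of reach is approached as far as the arm can. A call with a gripper value outside its range is refused whole. The fingers move at their own pace and stop on an object; the grip force is fixed at half the most. Time passes only in rows, so rows that repeat a pose let the fingers close. It gives the time, the measured TCP pose, the force, the opening and the grip force at its end, in the units of the state.
- env.state(): the state, without advancing time (a new reading comes with each control period).
- env.read_camera(name): name is "scene" or "top" or "wrist"; returns (picture, depth): 400x640x3 uint8, red, green, blue; 400x640 float32, m along the optical axis (not along the pixel's ray), 0 where there is no reading.
- env.camera_params(name): a dict with "K" (3x3 intrinsics, pixels), "k1" (the pictures are not rectified: a ray, as slopes to the right and down, at radius r is drawn at 1 + k1 r^2 times it, then the intrinsics apply), "world_from_camera" (4x4, takes a point from camera to world coordinates). Camera axes: x right, y down, z forward; pixel columns grow to the right and rows downward; lengths in m; the calibration is good to about 2 mm. A picture is of the moment at which its call begins: read the wrist's pose just before it. camera_params takes no time and is no camera call; for the wrist camera it gives the pose at the moment of the call.
- env.hand_in(): hands the job in; it is judged then, once.
The state is a dict: "clock": time; "joint_positions": joint angles; "dq": joint speeds; "tau": joint torques, N m; "ee_pos": TCP position; "orientation": TCP orientation; "ft_force": force on the tool from outside, world axes, zero at the start; "ft_torque": the same for the moment, N m; "gripper_width": finger opening in m; "gripper_force": force on a finger pad.
Only numpy, scipy, OpenCV 4.12 (cv2) and the standard library are available. Lean on these libraries where they do the work, as an engineer would, in place of code of your own. Each camera call takes 0.05 s, during which the arm holds its last target. There are 200 camera calls.

## Task

The slab on the scale pan is short of the batch weight: take small chocolate blocks from the white board and add them to the pan, reaching in under the wire shelf, until the red pointer rests in the green band. Leave the slab on the pan and the spare blocks on the board, and never drive the pointer to the end of the dial. Only then press the blue log button fully down and let go; leave the cup, jar and spatula alone.

Things in the scene. Friction and masses are not known exactly. Their poses are not given: they have to be found in the camera images.
- pan: aluminium scale pan, flat tray 140 (x) by 200 (y) mm over its 3 mm wide rim, which stands 12 mm above the floor; origin: centre of the floor's upper face; x points in under the shelf, away from its open side (roughly to the robot's right), y roughly away from the robot, z up. It rides on a spring and sinks straight down 1 mm per 30 g of load (floor 85 mm above the table when empty, full travel 10 mm)
- shelf_front (a point): middle of the front bar of the fixed wire shelf over the pan (bars 6 to 8 mm thick), 305 mm above the table. The shelf runs 106 mm to either side of this point and 200 mm back from it, over the whole pan; two posts hold it at the back; the front (pan's -x side, towards the board) is open, so the pan is reached from there with the tool leaning 35 to 40 degrees
- pointer (a joint): red pointer of the round white dial beyond the pan (+y); rad, grows clockwise with the load: 1.5 rad per 100 g (black ticks each 50 g), 0 empty, 4.5 at the dial's end (300 g, pan on its stop). The green band runs from 3.075 to 3.825 rad (205 to 255 g). It settles within about 1 s of a change of load. It starts at 1.5 to 2.9 from the slab alone.
- pointer_tip (a point): the tip of the red pointer, 47 mm from the centre of the dial (112 mm across; its face about 85 mm above the table, leaning 17 degrees away from the robot; its centre at x +30, y +165 mm in the pan's frame)
- slab: dark chocolate slab lying on the far (+y) half of the pan, 100 (x) by 55 (y) by 20 mm high, weight 100 to 190 g, differing from start to start; origin: centre of its underside
- block0: small dark chocolate block lying on the board, 45 (x) by 30 (y) by 22 mm high, 36 to 44 g (each a little different); origin: centre of its underside, x along its length. Five such blocks; one to three are needed
- block1: small dark chocolate block lying on the board, 45 (x) by 30 (y) by 22 mm high, 36 to 44 g (each a little different); origin: centre of its underside, x along its length. Five such blocks; one to three are needed
- block2: small dark chocolate block lying on the board, 45 (x) by 30 (y) by 22 mm high, 36 to 44 g (each a little different); origin: centre of its underside, x along its length. Five such blocks; one to three are needed
- block3: small dark chocolate block lying on the board, 45 (x) by 30 (y) by 22 mm high, 36 to 44 g (each a little different); origin: centre of its underside, x along its length. Five such blocks; one to three are needed
- block4: small dark chocolate block lying on the board, 45 (x) by 30 (y) by 22 mm high, 36 to 44 g (each a little different); origin: centre of its underside, x along its length. Five such blocks; one to three are needed
- board: fixed white cutting board, 220 (x) by 280 (y) by 15 mm thick; origin: centre of its underside (table level)
- log_button (a joint): travel of the blue log button, m: 0 up, 0.006 fully down; 5 N presses it fully down and it springs back
- log_button_top (a point): centre of the blue button's top face, 28 mm across, pressed straight down; it stands beside the dial, on the board's side, at x -70, y +165 mm in the pan's frame
- cup: bystander: open steel cup, 68 mm across, 70 mm high; origin: centre of its underside
- jar: bystander: amber jar with a yellow lid, 64 mm across, 90 mm high; origin: centre of its underside
- spatula: bystander: spatula lying on the table beyond the board; origin: under its middle, x along its length

How it is judged:
By the outcome, as a careful person would: the job done as asked, in the order asked, and still so for the second after the job is handed in, with the robot touching nothing.
It also fails if it takes over 70 s, if anything falls off the work surface, if the arm or the gripper's body presses on something with over 40 N, if the wrist force passes 120 N, or if a joint passes its speed limit or range.

## Working session

There is one attempt and no reset: what is moved stays moved. The work goes in short steps, Python scripts to look and compute and a tool call to move; the robot and the scene stay as the last step left them, time stands still between calls to the robot, and variables do not carry over. Pictures are saved under pics/ and viewed, at most 10 in all, crops included, and the job is handed in when it is done.

Besides the shell and the picture viewer there is one more tool, called after "Request:" by a JSON object that holds its "fn" and its "kwargs", one argument or row to a line. drive_tool: Moves the arm, as the interface text tells. Its arguments: {"type":"object","properties":{"plan":{"type":"array","items":{"type":"array","items":{"type":"number"}}}},"required":["plan"]}

```bash
mkdir -p pics; cat > h.py <<'E'
import numpy as np, cv2
from station import env
def save(name,fn):
    p,d=env.read_camera(name); cv2.imwrite('pics/'+fn,p[:,:,::-1]); return p,d
def rays(name,uv,T=None):
    c=env.camera_params(name);K=np.array(c['K']);k1=c['k1'];T=np.array(c['world_from_camera']) if T is None else T
    uv=np.atleast_2d(np.array(uv,float))
    q=np.c_[(uv[:,0]-K[0,2])/K[0,0],(uv[:,1]-K[1,2])/K[1,1]]
    s=q.copy()
    for _ in range(20): s=q/(1+k1*(s**2).sum(1,keepdims=True))
    return T[:3,3],np.c_[s,np.ones(len(s))]@T[:3,:3].T
def onplane(name,uv,z,T=None):
    o,r=rays(name,uv,T); return o+r*((z-o[2])/r[:,2])[:,None]
E
python3 - <<'E'
from h import *
a,d1=save('scene','s0.png');b,d2=save('top','t0.png')
np.savez('v0.npz',a=a,d1=d1,b=b,d2=d2)
s=env.state();print(s['ee_pos'],s['orientation'],s['clock'])
for n in('scene','top'):print(n,env.camera_params(n))
E
```

```text
[0.24724431 0.51868509 0.23820123] [[-9.02686820e-01  4.30297615e-01 -6.84078353e-04]
 [ 4.30298159e-01  9.02685686e-01 -1.43061627e-03]
 [ 1.91696786e-06 -1.58575611e-03 -9.99998743e-01]] 0.1
scene {'K': array([[393.12577327,   0.        , 325.94079362],
       [  0.        , 393.12577327, 197.27062005],
       [  0.        ,   0.        ,   1.        ]]), 'k1': 0.033980898340080945, 'world_from_camera': array([[-0.87590271,  0.39115527, -0.28247479,  0.89132082],
       [ 0.48244074,  0.70185554, -0.52407034,  0.49706785],
       [-0.00673638, -0.59531198, -0.80346641,  1.03989339],
       [ 0.        ,  0.        ,  0.        ,  1.        ]])}
top {'K': array([[433.76545581,   0.        , 320.3358018 ],
       [  0.        , 433.76545581, 200.74049899],
       [  0.        ,   0.        ,   1.        ]]), 'k1': -0.11993073288767842, 'world_from_camera': array([[-0.02143931, -0.9846261 ,  0.17335453,  0.40324402],
       [-0.99966978,  0.01865549, -0.01767216, -0.02366187],
       [ 0.01416646, -0.17367617, -0.98470092,  1.4655489 ],
       [ 0.        ,  0.        ,  0.        ,  1.        ]])}
```

View pics/s0.png

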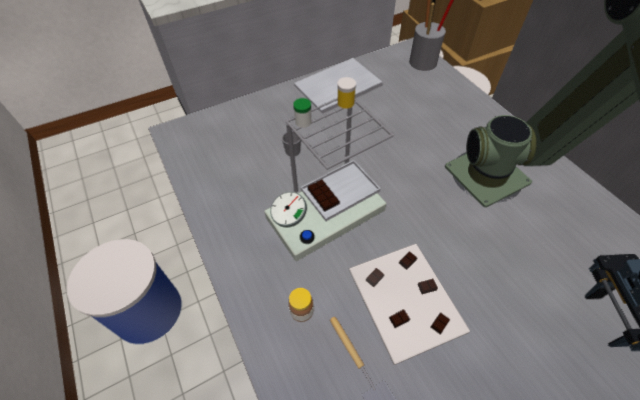

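View pics/t0.png

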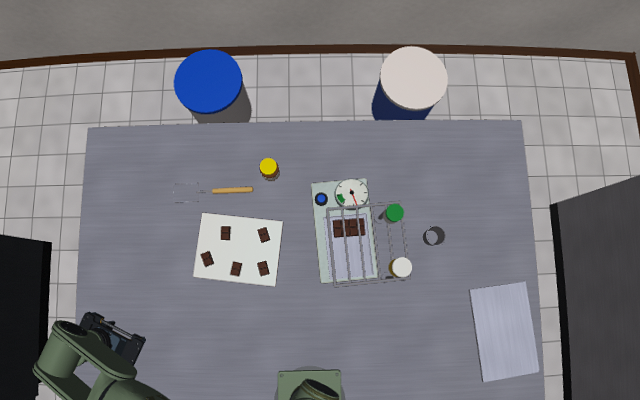

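The scene view shows the scale (dial ~(288,209), button ~(307,236)), pan under shelf, and five blocks on the board around (375–440, 260–323). The top view shows board blocks at about (225,233), (264,235), (207,259), (236,269), (264,268), and the shelf's front bar near x=330.

```bash
python3 - <<'E'
from h import *
v=np.load('v0.npz');b=v['b'];a=v['a']
hsv=cv2.cvtColor(b,cv2.COLOR_RGB2HSV)
# board
w=cv2.inRange(hsv,(0,0,190),(180,40,255));w[:,:180]=0;w[:,300:]=0;w[:200]=0;w[300:]=0
c=max(cv2.findContours(w,0,2)[0],key=cv2.contourArea);r=cv2.minAreaRect(c)
print('board',onplane('top',cv2.boxPoints(r),.015).round(3).tolist())
m=cv2.drawContours(np.zeros_like(w),[cv2.convexHull(c)],0,255,-1)
dk=((b.max(2)<110)&(m>0)).astype(np.uint8)
for k in cv2.findContours(dk,0,2)[0]:
    if cv2.contourArea(k)<40: continue
    P=onplane('top',k[:,0],.037)[:,:2];(cx,cy),sz,an=cv2.minAreaRect((P*1000).astype(np.float32))
    if sz[0]<sz[1]: an-=90
    print('blk',round(cx),round(cy),np.round(sz),'long axis deg',round(an%180), cv2.boundingRect(k))
bl=cv2.inRange(hsv,(105,150,60),(130,255,255));bl[:150]=0;bl[250:]=0
u=np.argwhere(bl)[:,::-1].mean(0);print('btn',u,onplane('top',u,.09))
cv2.imwrite('pics/t1.png',cv2.resize(b[165:300,295:445],None,fx=4,fy=4,interpolation=cv2.INTER_CUBIC)[:,:,::-1])
cv2.imwrite('pics/s1.png',cv2.resize(a[85:260,250:410],None,fx=3.4,fy=3.4,interpolation=cv2.INTER_CUBIC)[:,:,::-1])
E
```

```text
board [[0.412, 0.379, 0.015], [0.628, 0.358, 0.015], [0.591, 0.081, 0.015], [0.378, 0.107, 0.015]]
blk 435 232 [29. 42.] long axis deg 168 (231, 262, 11, 14)
blk 435 143 [43. 31.] long axis deg 14 (257, 261, 12, 15)
blk 470 328 [45. 32.] long axis deg 22 (201, 251, 13, 16)
blk 544 141 [45. 31.] long axis deg 18 (258, 227, 12, 16)
blk 554 268 [30. 43.] long axis deg 179 (221, 226, 10, 14)
btn [320.78688525 198.13114754] [[ 0.65391922 -0.04998579  0.09      ]]
```

View pics/t1.png

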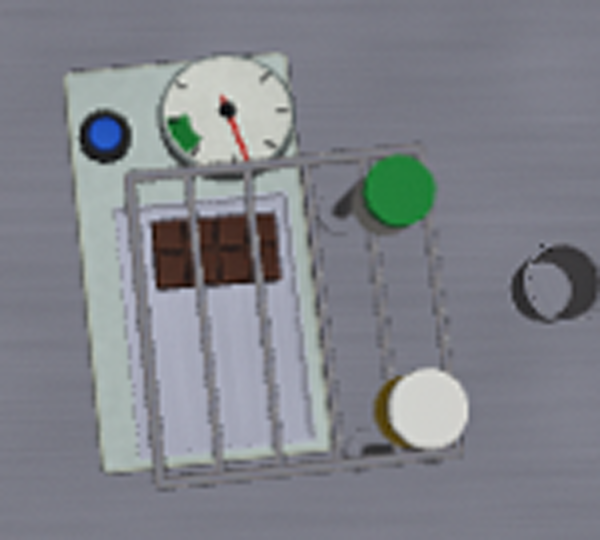

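View pics/s1.png

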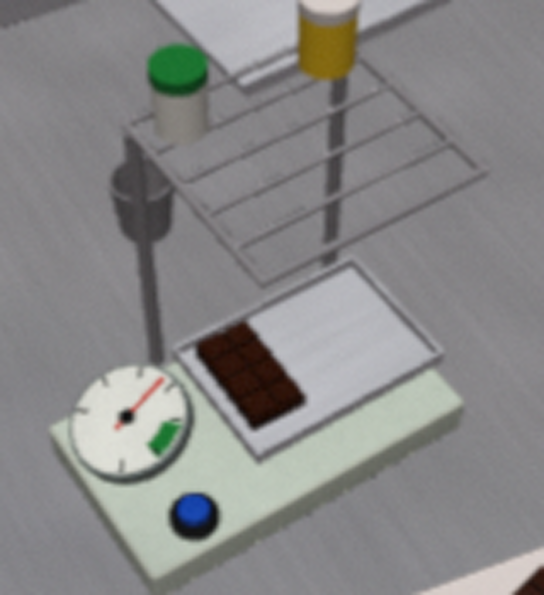

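Top crop: pan x≈118–315 seen beneath the shelf, front bar from (133,175) to (157,483), dial centre (227,108), pointer tip ≈(248,160), green band ≈(184,133). Scene crop: pan rim corners at (175,350), (260,458), (442,355), (350,262); front bar from (265,280) to (487,173).

```bash
python3 - <<'E'
from h import *
S=lambda p:np.array(p)/3.4+[250,85]
T=lambda p:np.array(p)/4+[295,165]
R=onplane('scene',S([(175,350),(260,458),(442,355),(350,262)]),.093);print('pan',R.round(3).tolist(),R.mean(0))
for i in range(4):print(np.linalg.norm(R[i]-R[i-1]).round(3),end=' ')
print('bar s',onplane('scene',S([(265,280),(487,173)]),.305).round(3).tolist(),'t',onplane('top',T([(133,175),(157,483)]),.305).round(3).tolist())
v=np.load('v0.npz');a=v['a'].astype(int)
D=onplane('scene',S([(127,416)]),.085)[0]
print('dial',D,onplane('top',T([(227,108)]),.085),'btn',onplane('scene',S([(195,510)]),.09))
yv=(R[0]+R[3]-R[1]-R[2]);xv=None
m=(a[:,:,0]>150)&(a[:,:,1]<90)&(a[:,:,2]<90);g=(a[:,:,1]-a[:,:,0]>50)&(a[:,:,1]-a[:,:,2]>20)
for n,mm in(('red',m),('green',g)):
    u=np.argwhere(mm)[:,::-1];u=u[(u[:,0]>265)&(u[:,0]<310)&(u[:,1]>185)&(u[:,1]<232)]
    P=onplane('scene',u,.087)-D;th=np.arctan2(P[:,1],P[:,0]);r=np.hypot(P[:,0],P[:,1])
    k=r>.02;print(n,k.sum(),'ang deg',np.degrees(th[k]).mean(),np.degrees(th[k]).min(),np.degrees(th[k]).max(),r.max())
print('pan axes', R[3]-R[0],R[0]-R[1])
E
```

```text
pan [[0.607, -0.188, 0.093], [0.596, -0.049, 0.093], [0.401, -0.067, 0.093], [0.415, -0.202, 0.093]] [ 0.5045055  -0.12639944  0.093     ]
0.192 0.139 0.196 0.136 bar s [[0.584, -0.06, 0.305], [0.382, -0.072, 0.305]] t [[0.585, -0.065, 0.305], [0.379, -0.076, 0.305]]
dial [ 0.67362667 -0.1489079   0.085     ] [[ 0.67318512 -0.15112283  0.085     ]] btn [[ 0.6665615  -0.03243672  0.09      ]]<stdin>:15: RuntimeWarning: Mean of empty slice.
  ret = ret.dtype.type(ret / rcount)
Traceback (most recent call last):
ValueError: zero-size array to reduction operation minimum which has no identity
```

Request:
{"fn": "drive_tool", "kwargs": {
  "plan": [
    [0,0,0,0,1]
  ]
}}

```text
clock: 0.18
ee_pos: [0.2473, 0.5188, 0.2384]
orientation: [[-0.903, 0.43, -0.001], [0.43, 0.903, -0.001], [0.0, -0.001, -1.0]]
ft_force: [0.4, -0.9, -0.6]
gripper_width: 0.0916
gripper_force: 0.0
```

Request:
{"fn": "drive_tool", "kwargs": {
  "plan": [
    [0,-0.04,0,0,1],
    [0,-0.08,0,0,1],
    [0,-0.12,0,0,1],
    [0,-0.16,0,0,1],
    [0,-0.2,0,0,1],
    [0,-0.24,0,0,1],
    [0,-0.28,0,0,1],
    [0,-0.31,0,0,1],
    [0,-0.33,0,0,1],
    [0,-0.33,0,0,1]
  ]
}}

```text
clock: 1.02
ee_pos: [0.1036, 0.2175, 0.2384]
orientation: [[-0.903, 0.43, -0.001], [0.43, 0.903, -0.001], [-0.0, -0.001, -1.0]]
ft_force: [0.5, 0.5, 0.4]
gripper_width: 0.0913
gripper_force: 0.0
```

```bash
python3 -c "
from h import *
s=env.state();print(s['joint_positions'],s['ee_pos'],s['orientation'])"
```

```text
[ 1.07879743e+00 -2.43113712e-01  2.16117781e+00 -1.16328287e-04
  1.22481700e+00 -4.70757026e-02] [0.10358349 0.21754014 0.23842197] [[-9.02660744e-01  4.30352551e-01 -5.12190274e-04]
 [ 4.30352853e-01  9.02659965e-01 -1.18731620e-03]
 [-4.86309012e-05 -1.29216627e-03 -9.99999164e-01]]
```

Request:
{"fn": "drive_tool", "kwargs": {
  "plan": [
    [-0.11,0.11,-0.12,7,0],
    [-0.11,0.11,-0.12,14,0],
    [-0.11,0.11,-0.12,21,0],
    [-0.11,0.11,-0.12,28,0],
    [-0.3,-0.04,-0.21,35,0],
    [-0.3,-0.04,-0.21,42,0],
    [-0.3,-0.04,-0.21,49,0],
    [-0.3,-0.04,-0.21,56,0],
    [-0.3,-0.04,-0.21,60,0],
    [-0.3,-0.04,-0.21,60,0]
  ]
}}

```text
clock: 1.85
ee_pos: [0.3515, 0.0689, 0.4423]
orientation: [[-0.076, 0.997, 0.001], [0.997, 0.076, 0.001], [0.0, 0.001, -1.0]]
ft_force: [1.2, 1.1, 0.4]
gripper_width: 0.0458
gripper_force: 0.0
```

Request:
{"fn": "drive_tool", "kwargs": {
  "plan": [
    [-0.34,-0.13,0,0,0],
    [-0.34,-0.13,0,0,0],
    [-0.34,-0.13,0,0,0],
    [-0.34,-0.13,0,0,0],
    [-0.34,-0.13,0,0,0],
    [-0.34,-0.13,0,0,0],
    [-0.34,-0.13,0,0,0],
    [-0.62,-0.32,0,0,0],
    [-0.62,-0.32,0,0,0],
    [-0.62,-0.32,0,0,0]
  ]
}}

```text
clock: 2.68
ee_pos: [0.2093, -0.3229, 0.4413]
orientation: [[-0.078, 0.997, 0.001], [0.997, 0.078, -0.001], [-0.001, 0.001, -1.0]]
ft_force: [0.6, -0.1, 0.5]
gripper_width: 0.046
gripper_force: 0.0
```

Request:
{"fn": "drive_tool", "kwargs": {
  "plan": [
    [-0.3,-0.17,0,0,0],
    [-0.3,-0.17,0,0,0],
    [-0.3,-0.17,0,0,0],
    [-0.3,-0.17,0,0,0],
    [-0.3,-0.17,0,0,0],
    [-0.3,-0.17,0,0,0],
    [-0.6,-0.15,0,0,0],
    [-0.6,-0.15,0,0,0],
    [-0.6,-0.15,0,0,0],
    [-0.6,-0.15,0,0,0]
  ]
}}

```text
clock: 3.52
ee_pos: [0.1057, -0.7161, 0.4403]
orientation: [[-0.078, 0.997, 0.0], [0.997, 0.078, -0.0], [-0.0, 0.0, -1.0]]
ft_force: [-0.1, -2.4, 0.2]
gripper_width: 0.0459
gripper_force: 0.0
```

Request:
{"fn": "drive_tool", "kwargs": {
  "plan": [
    [-0.4,0.03,0,0,0],
    [-0.4,0.03,0,0,0],
    [-0.4,0.03,0,0,0],
    [-0.4,0.03,0,0,0],
    [-0.4,0.03,0,0,0],
    [-0.4,0.03,0,0,0],
    [-0.4,0.03,0,0,0]
  ]
}}

```text
clock: 4.1
ee_pos: [0.1267, -0.8434, 0.3674]
orientation: [[-0.079, 0.997, 0.004], [0.996, 0.079, -0.029], [-0.03, 0.002, -1.0]]
ft_force: [0.0, 0.6, 0.4]
gripper_width: 0.0458
gripper_force: 0.0
```

```bash
python3 -c "
from h import *
s=env.state();print(s['joint_positions'],s['ee_pos'],s['orientation'])"
```

```text
[-1.43534130e+00  8.89940675e-01  2.14085526e-01  5.24808984e-04
  2.00781262e+00 -1.51398242e+00] [ 0.12670726 -0.84343829  0.36743637] [[-0.07872196  0.99688651  0.00448852]
 [ 0.99645484  0.0788203  -0.02941268]
 [-0.02967489  0.00215719 -0.99955728]]
```

Request:
{"fn": "drive_tool", "kwargs": {
  "plan": [
    [-0.4,0,-0.2,0,0],
    [-0.4,0,-0.2,0,0],
    [-0.4,0,-0.2,0,0],
    [-0.4,0,-0.2,0,0],
    [-0.4,0,-0.2,0,0],
    [-0.4,0,-0.2,0,0]
  ]
}}

```text
clock: 4.6
ee_pos: [0.1174, -0.8585, 0.3627]
orientation: [[-0.078, 0.997, 0.009], [0.995, 0.079, -0.062], [-0.063, 0.004, -0.998]]
ft_force: [-0.4, 0.7, 0.5]
gripper_width: 0.0454
gripper_force: 0.0
```

Request:
{"fn": "drive_tool", "kwargs": {
  "plan": [
    [0,0,0,0,0],
    [0,0,0,0,0]
  ]
}}

```text
clock: 4.77
ee_pos: [0.1175, -0.8585, 0.362]
orientation: [[-0.078, 0.997, 0.009], [0.995, 0.079, -0.061], [-0.062, 0.004, -0.998]]
ft_force: [-1.0, -0.1, 0.3]
gripper_width: 0.0456
gripper_force: 0.0
```

```bash
python3 -c "
from h import *
s=env.state();print(s['joint_positions'],s['ee_pos'],s['orientation'])"
```

```text
[-1.44848055e+00  8.96742641e-01  2.14522502e-01  1.39332628e-03
  1.96863097e+00 -1.52655240e+00] [ 0.11752587 -0.85851893  0.36197157] [[-0.07829925  0.99689108  0.00879775]
 [ 0.99502854  0.07869165 -0.06103963]
 [-0.06154217  0.00397465 -0.99809657]]
```

Request:
{"fn": "drive_tool", "kwargs": {
  "plan": [
    [-0.4,0,0,0,0]
  ]
}}

```text
clock: 4.85
ee_pos: [0.1179, -0.8733, 0.3525]
orientation: [[-0.079, 0.997, 0.013], [0.993, 0.08, -0.088], [-0.088, 0.006, -0.996]]
ft_force: [-0.1, -0.4, 0.3]
gripper_width: 0.0457
gripper_force: 0.0
```

Request:
{"fn": "drive_tool", "kwargs": {
  "plan": [
    [-0.4,0,0,0,0],
    [-0.4,0,0,0,0]
  ]
}}

```text
clock: 5.02
ee_pos: [0.1167, -0.8995, 0.3239]
orientation: [[-0.078, 0.997, 0.016], [0.99, 0.079, -0.115], [-0.116, 0.007, -0.993]]
ft_force: [-0.1, -0.7, -0.3]
gripper_width: 0.0453
gripper_force: 0.0
```

Request:
{"fn": "drive_tool", "kwargs": {
  "plan": [
    [-0.4,0,0,0,0],
    [-0.4,0,0,0,0],
    [-0.4,0,0,0,0],
    [-0.4,0,0,0,0],
    [-0.4,0,0,0,0]
  ]
}}

```text
clock: 5.43
ee_pos: [0.1134, -0.9372, 0.2724]
orientation: [[-0.077, 0.997, 0.02], [0.986, 0.079, -0.145], [-0.146, 0.008, -0.989]]
ft_force: [0.3, 0.2, -0.4]
gripper_width: 0.0455
gripper_force: 0.0
```

Request:
{"fn": "drive_tool", "kwargs": {
  "plan": [
    [-0.4,0,-0.4,0,0],
    [-0.4,0,-0.4,0,0]
  ]
}}

```text
clock: 5.6
ee_pos: [0.1101, -0.929, 0.3084]
orientation: [[-0.077, 0.997, 0.023], [0.982, 0.079, -0.174], [-0.175, 0.009, -0.984]]
ft_force: [0.2, 0.9, 0.4]
gripper_width: 0.0457
gripper_force: 0.0
```

Request:
{"fn": "drive_tool", "kwargs": {
  "plan": [
    [-0.4,0,0.2,0,0],
    [-0.4,0,0.2,0,0]
  ]
}}

```text
clock: 5.77
ee_pos: [0.1111, -0.9602, 0.2729]
orientation: [[-0.076, 0.997, 0.027], [0.974, 0.08, -0.211], [-0.213, 0.01, -0.977]]
ft_force: [0.4, -1.1, 0.0]
gripper_width: 0.0455
gripper_force: 0.0
```

Request:
{"fn": "drive_tool", "kwargs": {
  "plan": [
    [-0.4,0,-0.4,0,0]
  ]
}}

```text
clock: 5.85
ee_pos: [0.1098, -0.9578, 0.2742]
orientation: [[-0.076, 0.997, 0.027], [0.975, 0.08, -0.208], [-0.21, 0.011, -0.978]]
ft_force: [-0.5, -0.2, -5.5]
gripper_width: 0.0453
gripper_force: 0.0
```

Request:
{"fn": "drive_tool", "kwargs": {
  "plan": [
    [-0.4,0,-0.1,0,0]
  ]
}}

```text
clock: 5.93
ee_pos: [0.1092, -0.965, 0.2945]
orientation: [[-0.074, 0.997, 0.032], [0.964, 0.08, -0.255], [-0.257, 0.012, -0.966]]
ft_force: [-0.4, 3.2, 3.4]
gripper_width: 0.0453
gripper_force: 0.0
```

Request:
{"fn": "drive_tool", "kwargs": {
  "plan": [
    [-0.4,0,-0.4,0,0]
  ]
}}

```text
clock: 6.02
ee_pos: [0.1077, -0.9618, 0.3139]
orientation: [[-0.074, 0.997, 0.034], [0.958, 0.08, -0.275], [-0.276, 0.013, -0.961]]
ft_force: [0.8, -1.4, -0.4]
gripper_width: 0.0454
gripper_force: 0.0
```

Request:
{"fn": "drive_tool", "kwargs": {
  "plan": [
    [-0.4,0,-0.1,0,0]
  ]
}}

```text
clock: 6.1
ee_pos: [0.1071, -0.9672, 0.3282]
orientation: [[-0.072, 0.997, 0.038], [0.947, 0.081, -0.31], [-0.312, 0.014, -0.95]]
ft_force: [-0.2, 0.5, 1.1]
gripper_width: 0.0455
gripper_force: 0.0
```

Request:
{"fn": "drive_tool", "kwargs": {
  "plan": [
    [-0.4,0,-0.4,0,0]
  ]
}}

```text
clock: 6.18
ee_pos: [0.1056, -0.9637, 0.3443]
orientation: [[-0.072, 0.997, 0.04], [0.942, 0.081, -0.325], [-0.327, 0.014, -0.945]]
ft_force: [-0.7, -0.2, -1.6]
gripper_width: 0.0458
gripper_force: 0.0
```

Request:
{"fn": "drive_tool", "kwargs": {
  "plan": [
    [-0.4,0,-0.1,0,0]
  ]
}}

```text
clock: 6.27
ee_pos: [0.105, -0.969, 0.358]
orientation: [[-0.07, 0.997, 0.044], [0.93, 0.081, -0.359], [-0.362, 0.015, -0.932]]
ft_force: [0.0, -1.0, 2.1]
gripper_width: 0.0454
gripper_force: 0.0
```

Request:
{"fn": "drive_tool", "kwargs": {
  "plan": [
    [-0.4,0,-0.4,0,0]
  ]
}}

```text
clock: 6.35
ee_pos: [0.1035, -0.9651, 0.373]
orientation: [[-0.069, 0.997, 0.045], [0.924, 0.081, -0.373], [-0.375, 0.016, -0.927]]
ft_force: [-1.1, -0.4, -1.1]
gripper_width: 0.0455
gripper_force: 0.0
```

Request:
{"fn": "drive_tool", "kwargs": {
  "plan": [
    [-0.4,0,-0.1,0,0]
  ]
}}

```text
clock: 6.43
ee_pos: [0.1029, -0.9697, 0.387]
orientation: [[-0.068, 0.997, 0.048], [0.91, 0.082, -0.405], [-0.408, 0.017, -0.913]]
ft_force: [0.2, -0.8, 2.6]
gripper_width: 0.0459
gripper_force: 0.0
```

Request:
{"fn": "drive_tool", "kwargs": {
  "plan": [
    [-0.4,0,-0.4,0,0]
  ]
}}

```text
clock: 6.52
ee_pos: [0.1014, -0.9649, 0.4026]
orientation: [[-0.067, 0.996, 0.05], [0.905, 0.082, -0.418], [-0.421, 0.017, -0.907]]
ft_force: [0.0, -1.2, -1.7]
gripper_width: 0.0455
gripper_force: 0.0
```

Request:
{"fn": "drive_tool", "kwargs": {
  "plan": [
    [-0.4,0,-0.1,0,0]
  ]
}}

```text
clock: 6.6
ee_pos: [0.1007, -0.9686, 0.418]
orientation: [[-0.065, 0.996, 0.053], [0.889, 0.082, -0.451], [-0.454, 0.018, -0.891]]
ft_force: [-0.3, 0.2, 2.1]
gripper_width: 0.0456
gripper_force: 0.0
```

Request:
{"fn": "drive_tool", "kwargs": {
  "plan": [
    [-0.4,0,0,0,0]
  ]
}}

```text
clock: 6.68
ee_pos: [0.1008, -0.979, 0.4189]
orientation: [[-0.064, 0.996, 0.056], [0.875, 0.083, -0.477], [-0.48, 0.018, -0.877]]
ft_force: [-0.1, -0.6, -0.4]
gripper_width: 0.0455
gripper_force: 0.0
```

Request:
{"fn": "drive_tool", "kwargs": {
  "plan": [
    [-0.4,0,0,0,0]
  ]
}}

```text
clock: 6.77
ee_pos: [0.1008, -0.9893, 0.4178]
orientation: [[-0.062, 0.996, 0.058], [0.862, 0.083, -0.499], [-0.502, 0.019, -0.864]]
ft_force: [0.5, 0.3, -1.4]
gripper_width: 0.0456
gripper_force: 0.0
```

Request:
{"fn": "drive_tool", "kwargs": {
  "plan": [
    [-0.4,0,0,0,0]
  ]
}}

```text
clock: 6.85
ee_pos: [0.1008, -0.9984, 0.4193]
orientation: [[-0.061, 0.996, 0.06], [0.849, 0.083, -0.523], [-0.526, 0.02, -0.85]]
ft_force: [0.2, -0.2, -0.4]
gripper_width: 0.0459
gripper_force: 0.0
```

Request:
{"fn": "drive_tool", "kwargs": {
  "plan": [
    [-0.4,0,0,0,0]
  ]
}}

```text
clock: 6.93
ee_pos: [0.1006, -1.0066, 0.4228]
orientation: [[-0.059, 0.996, 0.063], [0.834, 0.083, -0.546], [-0.549, 0.02, -0.835]]
ft_force: [0.3, 0.4, -0.6]
gripper_width: 0.0456
gripper_force: 0.0
```

Request:
{"fn": "drive_tool", "kwargs": {
  "plan": [
    [-0.4,0,0,0,0]
  ]
}}

```text
clock: 7.02
ee_pos: [0.1005, -1.014, 0.4276]
orientation: [[-0.057, 0.996, 0.065], [0.818, 0.084, -0.569], [-0.573, 0.021, -0.819]]
ft_force: [-0.6, 0.7, 0.4]
gripper_width: 0.0454
gripper_force: 0.0
```

```bash
python3 -c "
from h import *
s=env.state();print(s['joint_positions'],s['ee_pos'],s['orientation'])"
```

```text
[-1.48880768  0.88493108  0.21410142  0.01815642  1.43247531 -1.56309508] [ 0.10046922 -1.01402459  0.42760077] [[-0.05695781  0.99626901  0.06483726]
 [ 0.81773122  0.08381148 -0.56946579]
 [-0.57277522  0.02058392 -0.81945399]]
```

Request:
{"fn": "drive_tool", "kwargs": {
  "plan": [
    [-0.4,0,0,0,0]
  ]
}}

```text
clock: 7.1
ee_pos: [0.1002, -1.0208, 0.4336]
orientation: [[-0.055, 0.996, 0.067], [0.801, 0.084, -0.593], [-0.596, 0.021, -0.803]]
ft_force: [-0.1, 0.8, 0.1]
gripper_width: 0.0453
gripper_force: 0.0
```

Request:
{"fn": "drive_tool", "kwargs": {
  "plan": [
    [0.48,0.2,-0.45,0,0],
    [0.48,0.2,-0.45,0,0],
    [0.48,0.2,-0.45,0,0],
    [0.48,0.2,-0.45,0,0],
    [0.48,0.2,-0.45,0,0],
    [0.48,0.2,-0.45,0,0],
    [0.48,0.2,-0.45,0,0],
    [0.48,0.2,-0.45,0,0],
    [0.48,0.2,-0.45,0,0],
    [0.48,0.2,-0.45,0,0]
  ]
}}

```text
clock: 7.93
ee_pos: [0.1825, -0.6382, 0.484]
orientation: [[-0.054, 0.996, 0.069], [0.799, 0.084, -0.595], [-0.599, 0.023, -0.801]]
ft_force: [0.9, 0.0, 1.5]
gripper_width: 0.0454
gripper_force: 0.0
```

```bash
cat >> h.py <<'E'
def go(*ws):
    s=env.state();R=np.array(s['orientation']);p=np.array(s['ee_pos'])
    print('clk',s['clock'],p.round(4),'q',np.round(s['joint_positions'],2),'R',R.round(3).tolist())
    last=p
    for w in ws:
        w=np.array(w);print(w,'->',(R.T@(w-p)).round(4),'rows',round(np.linalg.norm(w-last)/.0417,1));last=w
E
python3 -c "
from h import *
go((.25,-.35,.5),(.35,0,.45),(.44,.17,.25))"
```

```text
clk 7.9333 [ 0.1825 -0.6382  0.484 ] q [-1.25  0.11  1.39 -0.14  1.01 -1.29] R [[-0.054, 0.996, 0.069], [0.799, 0.084, -0.595], [-0.599, 0.023, -0.801]]
[ 0.25 -0.35  0.5 ] -> [ 0.2171  0.0918 -0.1797] rows 7.1
[0.35 0.   0.45] -> [ 0.5214  0.2198 -0.341 ] rows 8.8
[0.44 0.17 0.25] -> [ 0.7721  0.3192 -0.2758] rows 6.7
```

Request:
{"fn": "drive_tool", "kwargs": {
  "plan": [
    [0.22,0.09,-0.18,0,0.5],
    [0.22,0.09,-0.18,0,0.5],
    [0.22,0.09,-0.18,0,0.5],
    [0.22,0.09,-0.18,0,0.5],
    [0.22,0.09,-0.18,0,0.5],
    [0.22,0.09,-0.18,0,0.5],
    [0.22,0.09,-0.18,0,0.5],
    [0.52,0.22,-0.34,0,0.5],
    [0.52,0.22,-0.34,0,0.5],
    [0.52,0.22,-0.34,0,0.5]
  ]
}}

```text
clock: 8.77
ee_pos: [0.2812, -0.2364, 0.484]
orientation: [[-0.05, 0.996, 0.074], [0.802, 0.084, -0.592], [-0.596, 0.03, -0.803]]
ft_force: [1.3, -0.6, -0.0]
gripper_width: 0.0684
gripper_force: 0.0
```

Request:
{"fn": "drive_tool", "kwargs": {
  "plan": [
    [0.2,0.08,-0.1,0,0.5],
    [0.2,0.08,-0.1,0,0.5],
    [0.2,0.08,-0.1,0,0.5],
    [0.2,0.08,-0.1,0,0.5],
    [0.2,0.08,-0.1,0,0.5],
    [0.2,0.08,-0.1,0,0.5],
    [0.44,0.18,-0.06,0,0.5],
    [0.44,0.18,-0.06,0,0.5],
    [0.44,0.18,-0.06,0,0.5],
    [0.44,0.18,-0.06,0,0.5]
  ]
}}

```text
clock: 9.6
ee_pos: [0.4012, 0.104, 0.3355]
orientation: [[-0.053, 0.996, 0.073], [0.806, 0.086, -0.585], [-0.589, 0.028, -0.807]]
ft_force: [-0.5, -0.3, 0.0]
gripper_width: 0.0683
gripper_force: 0.0
```

```bash
python3 -c "
from h import *
go((.435,.157,.12),(.435,.147,.055))
a,_=save('wrist','w0.png')"
```

```text
clk 9.6 [0.4012 0.104  0.3355] q [ 0.62  0.14  1.72 -0.55  1.62  0.61] R [[-0.053, 0.996, 0.073], [0.806, 0.086, -0.585], [-0.589, 0.028, -0.807]]
[0.435 0.157 0.12 ] -> [0.168  0.0323 0.1454] rows 5.4
[0.435 0.147 0.055] -> [0.1982 0.0296 0.2037] rows 1.6
```

View pics/w0.png

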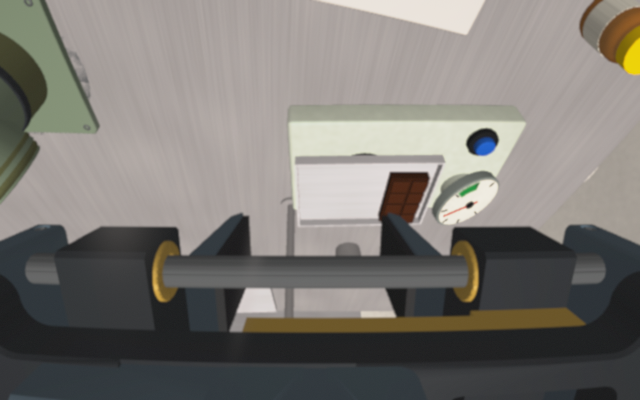

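Wrist view: scale ahead, pan (300–440, 155–225), slab (405,197), button (483,141), dial centre (470,205) with the pointer aiming lower left; fingertips at (245,220) and (385,220).

Request:
{"fn": "drive_tool", "kwargs": {
  "plan": [
    [0.2,0.036,0.12,-4,0.5],
    [0.2,0.036,0.12,-8,0.5],
    [0.2,0.036,0.12,-8,0.5],
    [0.2,0.036,0.12,-8,0.5],
    [0.2,0.036,0.12,-8,0.5],
    [0.2,0.036,0.12,-8,0.5],
    [0.2,0.036,0.12,-8,0.5]
  ]
}}

```text
clock: 10.23
ee_pos: [0.4328, 0.1961, 0.1171]
orientation: [[-0.196, 0.978, 0.066], [0.784, 0.197, -0.589], [-0.589, -0.064, -0.805]]
ft_force: [0.6, -0.4, -0.0]
gripper_width: 0.0687
gripper_force: 0.0
```

```bash
cat >> h.py <<'E'
def blocks(z=.037):
    T=np.array(env.camera_params('wrist')['world_from_camera']);p,d=env.read_camera('wrist')
    o=[]
    m=((p[:,:,0].astype(int)-p[:,:,2]>18)&(p.max(2)<110)).astype(np.uint8)
    for k in cv2.findContours(m,0,2)[0]:
        if cv2.contourArea(k)<150: continue
        P=onplane('wrist',k[:,0],z,T)[:,:2];(cx,cy),sz,an=cv2.minAreaRect((P*1000).astype(np.float32))
        if sz[0]<sz[1]: an-=90
        o.append((round(cx),round(cy),np.round(sz),round(an%180),cv2.boundingRect(k)))
    print(*o,sep='\n');return p
E
python3 -c "
from h import *
go((.435,.147,.048))
a=blocks()
cv2.imwrite('pics/w1.png',a[:,:,::-1])"
```

```text
clk 10.2333 [0.4328 0.1961 0.1171] q [ 0.72  0.47  1.84 -0.53  1.27  0.78] R [[-0.196, 0.978, 0.066], [0.784, 0.197, -0.589], [-0.589, -0.064, -0.805]]
[0.435 0.147 0.048] -> [ 0.0018 -0.003   0.0847] rows 2.0
(591, -58, array([448.,  70.]), 22, (243, 307, 343, 26))
(597, 75, array([ 24., 129.]), 122, (451, 240, 28, 63))
(306, -25, array([162.,  29.]), 82, (151, 240, 29, 63))
(540, 157, array([45., 48.]), 110, (422, 195, 64, 40))
(435, 157, array([41., 44.]), 105, (283, 167, 62, 43))
(435, 242, array([35., 44.]), 167, (300, 37, 96, 87))
(547, 276, array([31., 55.]), 178, (526, 34, 110, 82))
```

View pics/w1.png

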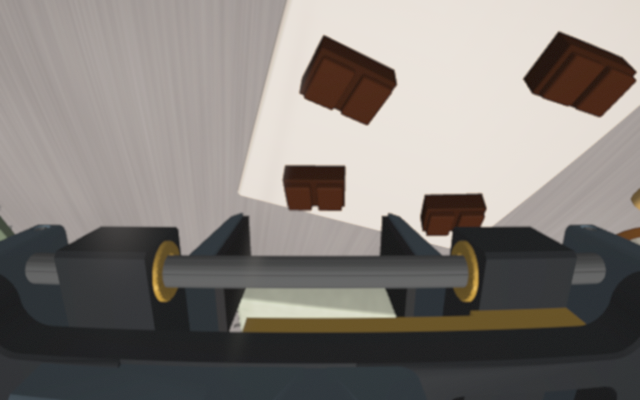

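Wrist view: target block at (283–345, 167–210), its top face centre ≈(316,195), square to the jaws and centred between the fingers (247 and 385).

```bash
python3 -c "
from h import *
print(onplane('wrist',[(316,195),(287,180),(345,178),(345,210),(288,211)],.037).round(4))"
```

```text
[[0.4377 0.1478 0.037 ]
 [0.4152 0.1581 0.037 ]
 [0.4531 0.1705 0.037 ]
 [0.4623 0.1365 0.037 ]
 [0.4207 0.1233 0.037 ]]
```

Request:
{"fn": "drive_tool", "kwargs": {
  "plan": [
    [0.005,-0.001,0.04,0,0.5],
    [0.005,-0.001,0.07,0,0.5],
    [0.005,-0.001,0.082,0,0.5],
    [0.005,-0.001,0.082,0,0.5],
    [0.005,-0.001,0.082,0,-1],
    [0.005,-0.001,0.082,0,-1],
    [0.005,-0.001,0.082,0,-1],
    [0.005,-0.001,0.082,0,-1]
  ]
}}

```text
clock: 10.95
ee_pos: [0.4363, 0.1502, 0.0531]
orientation: [[-0.192, 0.979, 0.07], [0.785, 0.196, -0.588], [-0.589, -0.058, -0.806]]
ft_force: [1.0, 0.7, 4.2]
gripper_width: 0.0447
gripper_force: 15.5
```

Request:
{"fn": "drive_tool", "kwargs": {
  "plan": [
    [-0.02,0,-0.03,0,-1],
    [-0.06,-0.005,-0.08,4,-1],
    [-0.06,-0.005,-0.08,8,-1],
    [-0.06,-0.005,-0.08,8,-1],
    [-0.06,-0.005,-0.08,8,-1]
  ]
}}

```text
clock: 11.37
ee_pos: [0.4372, 0.1492, 0.1533]
orientation: [[-0.054, 0.996, 0.07], [0.805, 0.085, -0.587], [-0.591, 0.024, -0.806]]
ft_force: [-0.2, 0.1, -1.0]
gripper_width: 0.0442
gripper_force: 29.8
```

```bash
python3 -c "
from h import *
go((.459,-.010,.165),(.468,-.106,.138),(.470,-.136,.121))"
```

```text
clk 11.3667 [0.4372 0.1492 0.1533] q [ 0.65  0.39  1.87 -0.56  1.29  0.85] R [[-0.054, 0.996, 0.07], [0.805, 0.085, -0.587], [-0.591, 0.024, -0.806]]
[ 0.459 -0.01   0.165] -> [-0.1362  0.0085  0.0856] rows 3.9
[ 0.468 -0.106  0.138] -> [-0.1981  0.0086  0.1644] rows 2.4
[ 0.47  -0.136  0.121] -> [-0.2123  0.0076  0.1958] rows 0.8
```

Carry to just inside the pan, then check.

Request:
{"fn": "drive_tool", "kwargs": {
  "plan": [
    [-0.136,0.009,0.086,0,-1],
    [-0.136,0.009,0.086,0,-1],
    [-0.136,0.009,0.086,0,-1],
    [-0.136,0.009,0.086,0,-1],
    [-0.172,0.009,0.128,0,-1],
    [-0.198,0.009,0.164,0,-1],
    [-0.198,0.009,0.164,0,-1]
  ]
}}

```text
clock: 11.95
ee_pos: [0.4652, -0.1101, 0.1355]
orientation: [[-0.057, 0.997, 0.061], [0.803, 0.082, -0.591], [-0.594, 0.015, -0.805]]
ft_force: [-0.6, -0.4, -0.7]
gripper_width: 0.0436
gripper_force: 29.8
```

```bash
python3 -c "
from h import *
go((.470,-.136,.121))
a,_=save('wrist','w2.png')"
```

```text
clk 11.95 [ 0.4652 -0.1101  0.1355] q [ 0.14  0.31  2.06 -0.8   0.97  0.6 ] R [[-0.057, 0.997, 0.061], [0.803, 0.082, -0.591], [-0.594, 0.015, -0.805]]
[ 0.47  -0.136  0.121] -> [-0.0124  0.0025  0.0273] rows 0.7
```

View pics/w2.png

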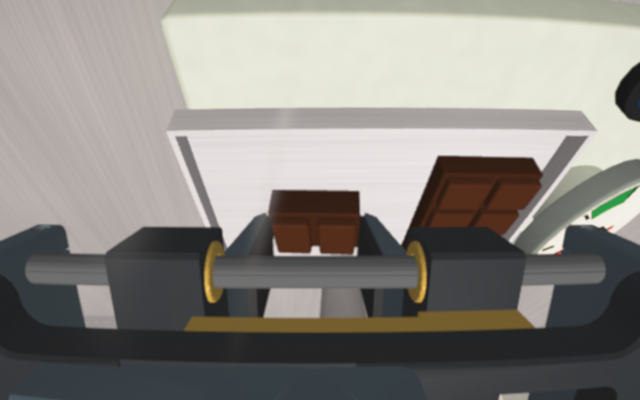

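The block (272–360, 190–252) is inside the front rim, left of the slab (415–540); good clearance. Lower and release.

Request:
{"fn": "drive_tool", "kwargs": {
  "plan": [
    [-0.012,-0.002,0.026,0,-1],
    [-0.012,-0.002,0.028,0,-1],
    [-0.012,-0.002,0.029,0,-1]
  ]
}}

```text
clock: 12.25
ee_pos: [0.4671, -0.1337, 0.1199]
orientation: [[-0.057, 0.996, 0.063], [0.803, 0.083, -0.59], [-0.593, 0.017, -0.805]]
ft_force: [0.5, -0.8, -0.1]
gripper_width: 0.0439
gripper_force: 29.8
```

Request:
{"fn": "drive_tool", "kwargs": {
  "plan": [
    [0,0,0,0,0.2],
    [0,0,0,0,0.2],
    [0,0,0,0,0.2],
    [0,0,-0.03,0,0.2],
    [0.01,0,-0.06,0,0.2]
  ]
}}

```text
clock: 12.67
ee_pos: [0.4631, -0.09, 0.1644]
orientation: [[-0.055, 0.996, 0.065], [0.803, 0.083, -0.59], [-0.593, 0.02, -0.805]]
ft_force: [1.3, 0.5, -0.8]
gripper_width: 0.0548
gripper_force: 0.0
```

```bash
python3 -c "
from h import *
go((.459,-.02,.16),(.48,.1,.2),(.545,.195,.12))
a,_=save('wrist','w3.png')"
```

```text
clk 12.6667 [ 0.4631 -0.09    0.1644] q [ 0.18  0.27  2.03 -0.75  1.04  0.57] R [[-0.055, 0.996, 0.065], [0.803, 0.083, -0.59], [-0.593, 0.02, -0.805]]
[ 0.459 -0.02   0.16 ] -> [ 0.059   0.0016 -0.038 ] rows 1.7
[0.48 0.1  0.2 ] -> [ 0.1305  0.0333 -0.1397] rows 3.1
[0.545 0.195 0.12 ] -> [ 0.2507  0.1044 -0.1272] rows 3.4
```

View pics/w3.png

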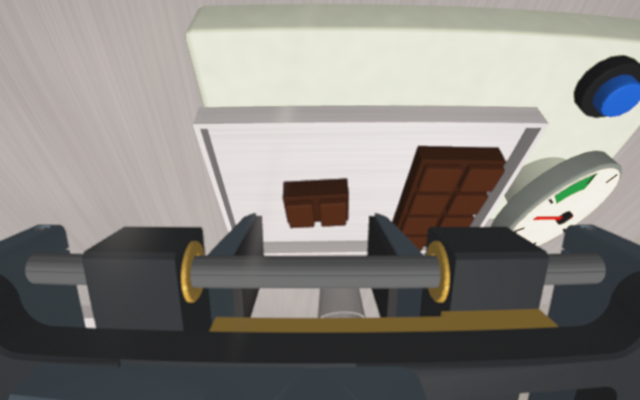

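The block rests flat on the pan at (315,203), slab untouched; the pointer moved toward the band (dial at (565,215)). Fetch a second block.

Request:
{"fn": "drive_tool", "kwargs": {
  "plan": [
    [0.059,0.002,-0.038,0,0.2],
    [0.059,0.002,-0.038,0,0.5],
    [0.13,0.033,-0.14,0,0.5],
    [0.13,0.033,-0.14,0,0.5],
    [0.13,0.033,-0.14,0,0.5],
    [0.25,0.1,-0.125,-4,0.5],
    [0.25,0.1,-0.125,-8,0.5],
    [0.25,0.1,-0.125,-8,0.5],
    [0.25,0.1,-0.125,-8,0.5],
    [0.25,0.1,-0.125,-8,0.5]
  ]
}}

```text
clock: 13.55
ee_pos: [0.5414, 0.1955, 0.1153]
orientation: [[-0.197, 0.978, 0.067], [0.783, 0.198, -0.59], [-0.59, -0.064, -0.805]]
ft_force: [0.1, -0.2, 0.1]
gripper_width: 0.0682
gripper_force: 0.0
```

```bash
python3 -c "
from h import *
go((.5445,.148,.052))
a=blocks()[20:320,100:540]
cv2.imwrite('pics/w4.png',a[:,:,::-1])"
```

```text
clk 13.55 [0.5414 0.1955 0.1153] q [ 0.61  0.58  1.63 -0.57  1.31  0.65] R [[-0.197, 0.978, 0.067], [0.783, 0.198, -0.59], [-0.59, -0.064, -0.805]]
[0.5445 0.148  0.052 ] -> [-0.0004 -0.0023  0.0791] rows 1.9
(698, -55, array([444.,  69.]), 23, (242, 307, 344, 26))
(704, 78, array([ 24., 128.]), 120, (451, 240, 29, 63))
(416, -22, array([161.,  29.]), 82, (151, 240, 29, 63))
(713, 176, array([46., 18.]), 31, (513, 209, 66, 18))
(546, 156, array([42., 45.]), 108, (286, 170, 62, 44))
(668, 255, array([ 4., 94.]), 91, (524, 39, 116, 139))
(441, 242, array([37., 44.]), 167, (97, 4, 98, 83))
(554, 276, array([32., 43.]), 178, (337, 0, 112, 69))
```

View pics/w4.png

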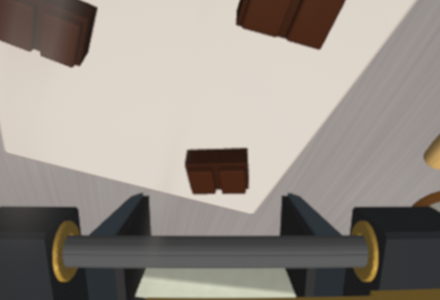

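The block sits at crop (187–249, 150–194), centred between the jaws and square to them.

Request:
{"fn": "drive_tool", "kwargs": {
  "plan": [
    [0.003,0.001,0.04,0,0.5],
    [0.003,0.001,0.07,0,0.5],
    [0.003,0.001,0.08,0,0.5],
    [0.003,0.001,0.08,0,0.5],
    [0.003,0.001,0.08,0,-1],
    [0.003,0.001,0.08,0,-1],
    [0.003,0.001,0.08,0,-1],
    [0.003,0.001,0.08,0,-1]
  ]
}}

```text
clock: 14.27
ee_pos: [0.5476, 0.1492, 0.0533]
orientation: [[-0.193, 0.979, 0.07], [0.784, 0.196, -0.588], [-0.59, -0.059, -0.806]]
ft_force: [-0.7, 1.4, 4.2]
gripper_width: 0.0446
gripper_force: 25.9
```

Request:
{"fn": "drive_tool", "kwargs": {
  "plan": [
    [-0.02,0,-0.03,0,-1],
    [-0.06,-0.005,-0.08,4,-1],
    [-0.06,-0.005,-0.08,8,-1],
    [-0.06,-0.005,-0.08,8,-1],
    [-0.06,-0.005,-0.08,8,-1]
  ]
}}

```text
clock: 14.68
ee_pos: [0.5487, 0.1482, 0.1537]
orientation: [[-0.054, 0.996, 0.07], [0.805, 0.085, -0.587], [-0.591, 0.024, -0.806]]
ft_force: [0.1, -1.3, -0.7]
gripper_width: 0.0441
gripper_force: 29.3
```

```bash
python3 -c "
from h import *
go((.480,.02,.165),(.466,-.065,.148),(.466,-.099,.134),(.466,-.099,.119))"
```

```text
clk 14.6833 [0.5487 0.1482 0.1537] q [ 0.54  0.51  1.65 -0.59  1.32  0.71] R [[-0.054, 0.996, 0.07], [0.805, 0.085, -0.587], [-0.591, 0.024, -0.806]]
[0.48  0.02  0.165] -> [-0.1062 -0.079   0.0614] rows 3.5
[ 0.466 -0.065  0.148] -> [-0.1638 -0.1006  0.1241] rows 2.1
[ 0.466 -0.099  0.134] -> [-0.1829 -0.1038  0.1553] rows 0.9
[ 0.466 -0.099  0.119] -> [-0.174  -0.1042  0.1674] rows 0.4
```

Request:
{"fn": "drive_tool", "kwargs": {
  "plan": [
    [-0.106,-0.079,0.061,0,-1],
    [-0.106,-0.079,0.061,0,-1],
    [-0.106,-0.079,0.061,0,-1],
    [-0.106,-0.079,0.061,0,-1],
    [-0.162,-0.1,0.122,0,-1],
    [-0.162,-0.1,0.122,0,-1],
    [-0.18,-0.103,0.153,0,-1],
    [-0.18,-0.103,0.153,0,-1],
    [-0.172,-0.103,0.163,0,-1],
    [-0.172,-0.103,0.165,0,-1]
  ]
}}

```text
clock: 15.52
ee_pos: [0.4647, -0.097, 0.1169]
orientation: [[-0.058, 0.996, 0.063], [0.803, 0.084, -0.589], [-0.593, 0.016, -0.805]]
ft_force: [0.0, 1.1, -0.6]
gripper_width: 0.044
gripper_force: 29.4
```

```bash
python3 -c "
from h import *
go((.466,-.097,.119))
a,_=env.read_camera('wrist')
cv2.imwrite('pics/w5.png',a[80:330,100:640,::-1])"
```

```text
clk 15.5167 [ 0.4647 -0.097   0.1169] q [ 0.17  0.34  2.08 -0.82  0.95  0.66] R [[-0.058, 0.996, 0.063], [0.803, 0.084, -0.589], [-0.593, 0.016, -0.805]]
[ 0.466 -0.097  0.119] -> [-0.0013  0.0013 -0.0016] rows 0.1
```

View pics/w5.png

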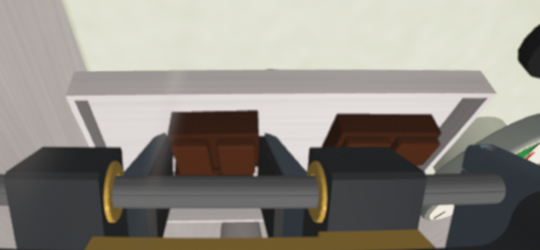

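The second block (crop 172–258, 112–175) is just behind the front rim, at floor height. Release and retreat. No views are left, so I'll read the dial numerically.

Request:
{"fn": "drive_tool", "kwargs": {
  "plan": [
    [0,0,0,0,0.2],
    [0,0,0,0,0.2],
    [0,0,0,0,0.2],
    [0,0,-0.03,0,0.2],
    [0.02,0,-0.06,0,0.2],
    [0.06,0,-0.1,0,-1],
    [0.12,0.05,-0.18,0,-1],
    [0.12,0.05,-0.18,0,-1],
    [0.12,0.05,-0.18,0,-1],
    [0.12,0.05,-0.18,0,-1]
  ]
}}

```text
clock: 16.4
ee_pos: [0.5015, 0.1172, 0.1955]
orientation: [[-0.056, 0.995, 0.077], [0.807, 0.091, -0.584], [-0.588, 0.03, -0.808]]
ft_force: [1.9, 0.6, -1.1]
gripper_width: 0.0243
gripper_force: 0.0
```

```bash
cat > dial.py <<'E'
from h import *
# pan frame and dial plane (leans 17 deg away from robot: normal tilts toward robot)
yp=np.array([.996,.088,0]);xp=np.array([.088,-.996,0]);t=np.radians(17)
D=np.array([.6725,-.150,.085]);n=np.cos(t)*np.array([0,0,1])-np.sin(t)*yp;up=np.cross(n,xp)
def dial(name,p,T=None):
    p=p.astype(int);r,g,b=p[:,:,0],p[:,:,1],p[:,:,2];res={}
    for k,m in(('red',(r-g>45)&(r-b>45)&(r>120)),('green',(g-r>40)&(g-b>15))):
        uv=np.argwhere(m)[:,::-1]
        if not len(uv): print(name,k,'none');continue
        o,ray=rays(name,uv,T);X=o+ray*(((D-o)@n)/(ray@n))[:,None]-D
        P=np.c_[X@xp,X@up];rr=np.hypot(*P.T);q=(rr<.058);P=P[q];rr=rr[q]
        q=(rr>.02);a=np.arctan2(P[q,0],P[q,1])   # clockwise from up
        am=np.arctan2(np.sin(a).mean(),np.cos(a).mean());d=(a-am+np.pi)%(2*np.pi)-np.pi
        res[k]=am;print(name,k,q.sum(),'mean',am.round(3),'range',d.min().round(2),d.max().round(2),'r',rr.max().round(3),'P',P[q].mean(0).round(3))
    if len(res)==2: print('pointer est', (3.45+(res['red']-res['green']+np.pi)%(2*np.pi)-np.pi).round(3))
E
python3 - <<'E'
from dial import *
v=np.load('v0.npz');print('before');dial('top',v['b']);dial('scene',v['a'])
go((.654,-.04,.2))
print('now')
for n in('top','scene','wrist'):
    T=np.array(env.camera_params(n)['world_from_camera']);p,_=env.read_camera(n);dial(n,p,T);np.save(n+'1.npy',p)
E
```

```text
before
top red 10 mean 2.854 range -0.06 0.06 r 0.042 P [ 0.009 -0.031]
top green 42 mean -1.966 range -0.32 0.34 r 0.049 P [-0.037 -0.015]
pointer est 1.987
scene red 13 mean 2.628 range -0.08 0.04 r 0.055 P [ 0.019 -0.034]
scene green 48 mean -2.045 range -0.51 0.5 r 0.047 P [-0.033 -0.016]
pointer est 1.839
clk 16.4 [0.5015 0.1172 0.1955] q [ 0.54  0.39  1.74 -0.59  1.34  0.69] R [[-0.056, 0.995, 0.077], [0.807, 0.091, -0.584], [-0.588, 0.03, -0.808]]
[ 0.654 -0.04   0.2  ] -> [-0.138   0.1377  0.0999] rows 5.3
now
top red 10 mean -2.068 range -0.07 0.08 r 0.042 P [-0.028 -0.015]
top green 34 mean -1.941 range -0.34 0.32 r 0.049 P [-0.038 -0.015]
pointer est 3.323
scene red 11 mean -2.281 range -0.1 0.14 r 0.039 P [-0.022 -0.019]
scene green 35 mean -1.935 range -0.6 0.39 r 0.047 P [-0.035 -0.013]
pointer est 3.104dial.py:13: RuntimeWarning: Mean of empty slice.
  am=np.arctan2(np.sin(a).mean(),np.cos(a).mean());d=(a-am+np.pi)%(2*np.pi)-np.pi
  ret = ret.dtype.type(ret / rcount)
Traceback (most recent call last):
  File "dial.py", line 14, in dial
    res[k]=am;print(name,k,q.sum(),'mean',am.round(3),'range',d.min().round(2),d.max().round(2),'r',rr.max().round(3),'P',P[q].mean(0).round(3))
                                                              ~~~~~^^
ValueError: zero-size array to reduction operation minimum which has no identity
```

Request:
{"fn": "drive_tool", "kwargs": {
  "plan": [
    [-0.11,0.06,-0.083,0,-1],
    [-0.11,0.06,-0.083,0,-1],
    [-0.11,0.06,-0.083,0,-1],
    [-0.11,0.06,-0.083,0,-1],
    [-0.11,0.06,-0.083,0,-1],
    [-0.11,0.06,-0.083,0,-1]
  ]
}}

```text
clock: 17.05
ee_pos: [0.557, 0.074, 0.3276]
orientation: [[-0.053, 0.996, 0.066], [0.804, 0.081, -0.589], [-0.592, 0.022, -0.805]]
ft_force: [-0.4, -0.2, -0.3]
gripper_width: 0.0003
gripper_force: 0.0
```

```bash
cat > d2.py <<'E'
from dial import *
T=np.array(env.camera_params('wrist')['world_from_camera']);p,_=env.read_camera('wrist');np.save('wd.npy',p)
go((.654,-.04,.2))
# rectify dial plane to 0.25 mm/px, +-80 mm
g=np.arange(-80,80,.25)/1000;X,Y=np.meshgrid(g,-g)
W=D+X[...,None]*xp+Y[...,None]*up
c=env.camera_params('wrist');K=np.array(c['K']);q=(W-T[:3,3])@T[:3,:3];s=q[...,:2]/q[...,2:];s=s*(1+c['k1']*(s**2).sum(-1,keepdims=True))
m=(s*[K[0,0],K[1,1]]+K[:2,2]).astype(np.float32)
print('centre px',m[320,320]); r=cv2.remap(p,m[...,0],m[...,1],cv2.INTER_LINEAR);cv2.imwrite('pics/rect.png',r[:,:,::-1])
i=r.astype(int);R,G,B=i[...,0],i[...,1],i[...,2]
face=((r.min(2)>175)&(r.max(2)-r.min(2)<35)).astype(np.uint8)
face=cv2.morphologyEx(face,cv2.MORPH_OPEN,np.ones((5,5)))
k=max(cv2.findContours(face,0,2)[0],key=cv2.contourArea);print('face',cv2.fitEllipse(cv2.convexHull(k)))
hub=((r.max(2)<60)).astype(np.uint8)
for k in cv2.findContours(hub,0,2)[0]:
    if cv2.contourArea(k)>150: print('dark',cv2.contourArea(k),cv2.minEnclosingCircle(k))
for n,mm in(('red',(R-G>45)&(R-B>45)),('green',(G-R>40)&(G-B>15))):
    uv=np.argwhere(mm)[:,::-1].astype(np.float32);print(n,len(uv),uv.mean(0),uv.min(0),uv.max(0))
    if len(uv)>20:print('  line',cv2.fitLine(uv,cv2.DIST_L2,0,.01,.01).ravel(),cv2.minAreaRect(uv))
E
python3 d2.py
```

```text
clk 17.1 [0.5563 0.0743 0.3261] q [ 0.43  0.34  1.47 -0.6   1.56  0.43] R [[-0.055, 0.996, 0.064], [0.803, 0.082, -0.59], [-0.593, 0.019, -0.805]]
[ 0.654 -0.04   0.2  ] -> [-0.0224  0.0856  0.1752] rows 4.7
centre px [378.9479 191.883 ]
face ((315.3834228515625, 336.7765197753906), (270.2369079589844, 535.1746215820312), 117.94691467285156)
dark 720.5 ((317.5, 314.5), 24.052125930786133)
dark 2781.0 ((639.0, 135.5), 68.5000991821289)
red 2963 [269.5525  353.47723] [211. 288.] [349. 400.]
  line [  0.77506095  -0.6318865  269.5525     353.47723   ] ((280.4010009765625, 344.4900817871094), (24.9073543548584, 171.11492919921875), 50.71059799194336)
green 4955 [184.12613 369.81674] [127. 322.] [254. 430.]
  line [  0.7336297    0.67954946 184.12613    369.81674   ] ((190.5047607421875, 373.13775634765625), (146.06484985351562, 50.39407730102539), 43.02506637573242)
```

```bash
python3 - <<'E'
import cv2,numpy as np
r=cv2.imread('pics/rect.png')[:,:,::-1].astype(int);R,G,B=r[...,0],r[...,1],r[...,2]
c=np.array([317.5,314.5])
for n,mm in(('red',(R-G>45)&(R-B>45)),('green',(G-R>40)&(G-B>15))):
    uv=np.argwhere(mm)[:,::-1]-c;rr=np.hypot(*uv.T);a=np.arctan2(uv[:,0],-uv[:,1])%(2*np.pi)
    for lo,hi in((60,90),(90,110),(110,125),(125,140),(140,155),(155,170),(170,185),(185,200)):
        q=(rr>=lo)&(rr<hi)
        if q.sum()>15: print(n,lo,hi,q.sum(),np.percentile(a[q],[1,50,99]).round(3))
E
```

```text
red 60 90 685 [3.873 4.033 4.198]
red 90 110 455 [3.904 4.023 4.139]
red 110 125 321 [3.935 4.032 4.121]
red 125 140 122 [3.967 4.044 4.107]
green 90 110 40 [3.761 3.803 3.847]
green 110 125 400 [3.751 3.863 4.378]
green 125 140 1145 [3.749 4.243 4.579]
green 140 155 1623 [3.797 4.286 4.648]
green 155 170 1036 [4.154 4.445 4.654]
green 170 185 581 [4.346 4.531 4.638]
green 185 200 130 [4.509 4.574 4.633]
```

```bash
python3 - <<'E'
from dial import *
A=[];b=[];obs=[]
for n,f in(('top','top1.npy'),('scene','scene1.npy'),('wrist','wd.npy')):
    p=np.load(f);h=cv2.cvtColor(p,cv2.COLOR_RGB2HSV);m=cv2.inRange(h,(105,150,70),(130,255,255))
    if n=='top': m[:150]=0;m[250:]=0;m[:,:300]=0;m[:,345:]=0
    if n=='scene': m[:200]=0;m[:,:280]=0;m[260:]=0
    k=max(cv2.findContours(m,0,2)[0],key=cv2.contourArea);M=cv2.moments(k);uv=(M['m10']/M['m00'],M['m01']/M['m00'])
    o,r=rays(n,uv);r=r[0]/np.linalg.norm(r[0]);Q=np.eye(3)-np.outer(r,r);A.append(Q);b.append(Q@o);obs.append((n,o,r));print(n,uv,cv2.contourArea(k))
X=np.linalg.solve(sum(A),sum(b));print('button',X,[ (n,np.linalg.norm(np.cross(r,X-o)).round(4)) for n,o,r in obs])
s=env.state();R=np.array(s['orientation'])
# lowest tip edge sits at TCP + .025 z +.016 x
off=.025*R[:,2]+.016*R[:,0];print('tip corner off',off)
t=X-off;go(t+[0,0,.05],t+[0,0,.012],t+[0,0,-.008])
E
```

```text
top (320.70877192982454, 198.1438596491228) 47.5
scene (306.5655737704918, 234.71857923497265) 61.0
wrist (384.0348399246704, 124.47928436911486) 354.0
button [ 0.6598523  -0.05118605  0.05695534] [('top', np.float64(0.0008)), ('scene', np.float64(0.0015)), ('wrist', np.float64(0.001))]
tip corner off [ 0.00070966 -0.0018981  -0.02961239]
clk 17.1 [0.5563 0.0743 0.3261] q [ 0.43  0.34  1.47 -0.6   1.56  0.43] R [[-0.055, 0.996, 0.064], [0.803, 0.082, -0.59], [-0.593, 0.019, -0.805]]
[ 0.65914264 -0.04928795  0.13656773] -> [0.0075 0.0888 0.2321] rows 6.0
[ 0.65914264 -0.04928795  0.09856773] -> [0.03   0.0881 0.2626] rows 0.9
[ 0.65914264 -0.04928795  0.07856773] -> [0.0419 0.0877 0.2787] rows 0.5
```

```bash
python3 - <<'E'
from dial import *
s=env.state();T=np.array(env.camera_params('wrist')['world_from_camera'])
print('cam rel TCP world',T[:3,3]-s['ee_pos'])
p=np.load('top1.npy');h=cv2.cvtColor(p,cv2.COLOR_RGB2HSV);m=cv2.inRange(h,(20,180,120),(32,255,255));m[:140]=0;m[190:]=0
u=np.argwhere(m)[:,::-1].mean(0);print('jar',onplane('top',u,.09))
E
```

```text
cam rel TCP world [-0.01339384  0.14145385  0.0765701 ]
jar [[0.76361732 0.12076737 0.09      ]]
```

Request:
{"fn": "drive_tool", "kwargs": {
  "plan": [
    [0.007,0.088,0.232,0,-1],
    [0.007,0.088,0.232,0,-1],
    [0.007,0.088,0.232,0,-1],
    [0.007,0.088,0.232,0,-1],
    [0.007,0.088,0.232,0,-1],
    [0.007,0.088,0.232,0,-1],
    [0.007,0.088,0.232,0,-1]
  ]
}}

```text
clock: 17.68
ee_pos: [0.6566, -0.0519, 0.129]
orientation: [[-0.062, 0.997, 0.052], [0.802, 0.081, -0.592], [-0.594, 0.005, -0.805]]
ft_force: [-1.0, -0.7, -0.9]
gripper_width: 0.0007
gripper_force: 0.0
```

```bash
python3 - <<'E'
from dial import *
X=np.array([.660,-.051,.057])
T=np.array(env.camera_params('wrist')['world_from_camera']);p,_=env.read_camera('wrist');h=cv2.cvtColor(p,cv2.COLOR_RGB2HSV);m=cv2.inRange(h,(105,150,70),(130,255,255))
k=max(cv2.findContours(m,0,2)[0],key=cv2.contourArea);(u,v),r=cv2.minEnclosingCircle(k);print(cv2.contourArea(k),u,v,onplane('wrist',(u,v),.06,T),cv2.boundingRect(k))
t=X-np.array([.0007,-.0019,-.0296]);go(t+[0,0,.01],t,t-[0,0,.006],t-[0,0,.009])
E
```

```text
1655.5 321.0 159.88235473632812 [[ 0.66012492 -0.05079789  0.06      ]] (297, 137, 49, 44)
clk 17.7333 [ 0.6568 -0.0504  0.132 ] q [ 0.19  0.58  1.59 -0.7   1.15  0.46] R [[-0.06, 0.997, 0.055], [0.802, 0.081, -0.591], [-0.594, 0.009, -0.805]]
[ 0.6593 -0.0491  0.0966] -> [0.022  0.0023 0.0279] rows 0.9
[ 0.6593 -0.0491  0.0866] -> [0.0279 0.0022 0.0359] rows 0.2
[ 0.6593 -0.0491  0.0806] -> [0.0315 0.0021 0.0407] rows 0.1
[ 0.6593 -0.0491  0.0776] -> [0.0332 0.0021 0.0431] rows 0.1
```

Request:
{"fn": "drive_tool", "kwargs": {
  "plan": [
    [0.022,0.002,0.028,0,-1],
    [0.028,0.002,0.036,0,-1],
    [0.028,0.002,0.036,0,-1]
  ]
}}

```text
clock: 17.98
ee_pos: [0.6619, -0.0461, 0.092]
orientation: [[-0.058, 0.996, 0.065], [0.802, 0.086, -0.591], [-0.595, 0.018, -0.804]]
ft_force: [-1.2, 0.2, 4.2]
gripper_width: 0.0005
gripper_force: 2.1
```

Request:
{"fn": "drive_tool", "kwargs": {
  "plan": [
    [0.002,0,0.003,0,-1],
    [0.004,0,0.005,0,-1],
    [0.004,0,0.005,0,-1]
  ]
}}

```text
clock: 18.23
ee_pos: [0.6622, -0.0461, 0.0903]
orientation: [[-0.055, 0.996, 0.067], [0.801, 0.084, -0.593], [-0.597, 0.021, -0.802]]
ft_force: [-4.6, 2.6, 13.0]
gripper_width: 0.0005
gripper_force: 6.8
```

```bash
cat > bz.py <<'E'
from h import *
for n in('wrist','scene'):
    T=np.array(env.camera_params(n)['world_from_camera']);p,d=env.read_camera(n);h=cv2.cvtColor(p,cv2.COLOR_RGB2HSV);m=cv2.inRange(h,(105,150,70),(130,255,255))
    if n=='scene': m[:200]=0;m[:,:280]=0;m[260:]=0;m[:,330:]=0
    uv=np.argwhere(m)[:,::-1]
    if len(uv)<4: print(n,'none');continue
    o,r=rays(n,uv,T);X=o+r*d[m>0][:,None]
    print(n,len(uv),'z pct',np.percentile(X[:,2],[5,50,95]).round(4),'xy',np.percentile(X[:,:2],[5,50,95],axis=0).round(3).tolist())
    if n=='wrist':
        g=h[...,2]<60;uv=np.argwhere(g)[:,::-1];o,r=rays(n,uv,T);Y=o+r*d[g][:,None];q=(np.hypot(Y[:,0]-.66,Y[:,1]+.051)<.022)&(Y[:,2]<.075);print('dark near',q.sum(),np.percentile(Y[q,2],[5,50,95]) if q.any() else '')
s=env.state();print(s['ft_force'],s['ee_pos'])
E
python3 bz.py
```

```text
wrist 1050 z pct [0.0568 0.0599 0.0625] xy [[0.648, -0.053], [0.659, -0.042], [0.671, -0.036]]
dark near 1323 [0.05518407 0.05640165 0.06959866]
scene 14 z pct [0.0576 0.0665 0.1313] xy [[0.672, -0.054], [0.675, -0.046], [0.685, -0.01]]
[-4.82730461  2.49990261 12.62948471] [ 0.66214538 -0.04613087  0.09033574]
```

Request:
{"fn": "drive_tool", "kwargs": {
  "plan": [
    [0.003,0,0.004,0,-1],
    [0.003,0,0.004,0,-1],
    [0.003,0,0.004,0,-1]
  ]
}}

```text
clock: 18.58
ee_pos: [0.6623, -0.0462, 0.0895]
orientation: [[-0.053, 0.996, 0.068], [0.799, 0.083, -0.596], [-0.599, 0.023, -0.8]]
ft_force: [-11.3, 7.1, 31.7]
gripper_width: 0.0004
gripper_force: 15.3
```

```bash
python3 bz.py
```

```text
wrist 1027 z pct [0.0567 0.0597 0.0626] xy [[0.648, -0.053], [0.659, -0.042], [0.671, -0.036]]
dark near 1307 [0.05508358 0.05638319 0.06936936]
scene 11 z pct [0.0578 0.0611 0.0993] xy [[0.672, -0.055], [0.674, -0.046], [0.68, -0.024]]
[-10.91725817   7.54899994  29.48823419] [ 0.66225563 -0.04619936  0.08952991]
```

Request:
{"fn": "drive_tool", "kwargs": {
  "plan": [
    [-0.02,0,-0.025,0,-1],
    [-0.03,0,-0.04,0,-1],
    [-0.045,0,-0.06,0,-1],
    [-0.045,0,-0.06,0,-1]
  ]
}}

```text
clock: 19.02
ee_pos: [0.663, -0.0461, 0.1624]
orientation: [[-0.052, 0.996, 0.074], [0.803, 0.086, -0.589], [-0.593, 0.029, -0.804]]
ft_force: [0.0, -0.9, 0.7]
gripper_width: 0.0011
gripper_force: 0.0
```

```bash
python3 bz.py; python3 d2.py | head -12; python3 - <<'E'
from dial import *
p,_=env.read_camera('top');dial('top',p)
E
```

```text
wrist 1263 z pct [0.0576 0.0664 0.0675] xy [[0.65, -0.058], [0.661, -0.045], [0.671, -0.037]]
dark near 568 [0.05501231 0.05655246 0.05749283]
scene 39 z pct [0.0559 0.0651 0.1932] xy [[0.654, -0.047], [0.664, -0.042], [0.683, 0.023]]
[-0.74878912 -0.42332955 -0.11199041] [ 0.66134978 -0.0462293   0.15751497]
clk 19.1667 [ 0.6608 -0.0465  0.1561] q [ 0.19  0.55  1.56 -0.69  1.18  0.44] R [[-0.056, 0.996, 0.066], [0.803, 0.085, -0.589], [-0.593, 0.02, -0.805]]
[ 0.654 -0.04   0.2  ] -> [-0.0204 -0.0054 -0.0397] rows 1.1
centre px [316.05457 248.73203]
face ((403.27166748046875, 645.583251953125), (67.75883483886719, 201.34767150878906), 0.0)
dark 17304.5 ((422.0, 591.0), 141.39671325683594)
dark 31356.5 ((352.5, 458.0), 173.64413452148438)
dark 11570.5 ((260.5, 342.5), 139.156494140625)
dark 46700.5 ((242.10081481933594, 155.11386108398438), 168.22152709960938)
red 71 [300.85916 324.87323] [295. 321.] [307. 328.]
  line [9.6511066e-01 2.6184243e-01 3.0085916e+02 3.2487323e+02] ((300.9999694824219, 324.9999694824219), (12.494322776794434, 6.5759596824646), 9.462323188781738)
green 2286 [186.97113 382.27252] [108. 318.] [240. 436.]
  line [  0.6934229   0.7205308 186.97113   382.27252  ] ((184.0, 368.0000305175781), (175.36248779296875, 46.66904067993164), 45.0)
top red 10 mean -2.068 range -0.07 0.08 r 0.042 P [-0.028 -0.015]
top green 36 mean -1.928 range -0.35 0.31 r 0.049 P [-0.038 -0.014]
pointer est 3.309
```

The button travelled about 6 mm down and came back up. The pointer is steady at about 3.3 rad, inside the band, and the robot is clear of everything.

```bash
python3 -c "
from station import env
print(env.hand_in())"
```

```text
the job is handed in; nothing more can be done
None
```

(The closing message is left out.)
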